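Latch a column carrier into the slotted rail

TASK

Take the blue column carrier out of the parking stand, enter its foot into the open end of the slotted rail and slide it along until it is fully home: past the sprung yellow catch, which must snap back behind it, and holding the brass plunger of the red stop block in, but gently, without driving the plunger in all the way. Let go and leave it there; leave the white carrier in the stand, and do not disturb the amber bottle or the beaker.

Things in the scene. Friction and masses are not known exactly. Their poses are not given: they have to be found in the camera images.
- blue_carrier_tab (a point): Centre of the blue carrier's grip tab, a plate 12 (its x) x 26 (y) x 50 mm (z). Carrier: loose, 0.15 to 0.3 kg, upright in the stand, z up. Under the tab, in mm below this point: shoe 20 wide x 30 long, 25 to 36; neck 9 wide, 36 to 44; foot 53 at its underside. A steel column 16 mm thick hangs beside, axis 29 mm to +x, from 15 to 125 mm below this point.
- blue_carrier_foot (a point): Underside centre of that carrier's steel foot, 53 mm under the tab centre. Foot: 20 mm wide (x), 44 mm long (y, 22 mm either way), 9 mm high; the shoe above it is 30 mm long (15 mm either way). Both have a round nose of radius 10 mm at the -y end and a square tail at the +y end. It goes into the rail nose (-y) first.
- white_carrier_tab (a point): The same tab centre of the white carrier, equal but for its colour; it stays in the stand.
- stand: Parking stand, origin under its centre on the table: an open-topped trough 200 mm long along its y, 25 mm wide inside, floor 90 mm above the table, walls 97 mm. The two carriers stand in it about 100 mm apart, in either order, within 3 degrees of its yaw, with their +x as its +x.
- rail_mouth (a point): Middle of the open end of the fixed slotted aluminium rail, on its running surface, 120 mm above the table. The rail runs 230 mm along its -y, level; inside 23 mm wide, 12 mm high; top slot 12 mm wide between lips whose tops are 15 mm above the running surface; outside 32 mm wide. A carrier in it has its x, y, z along the rail's, foot on the running surface.
- rail_end (a point): Closed far end of the rail, on the running surface. A red stop block is clamped on the rail at a place that differs each time and is not measured: a carrier is home with its foot centre 70 to 155 mm in from the mouth, found by feel or sight. The yellow catch is on the rail's -x side above the lips. Nothing of the block is over 35 mm above the running surface.
- catch (a joint): Sprung yellow catch roller, m across the rail: 0 at rest, 0.002 to 0.005 while a carrier's shoe passes it (a push of some 5 to 10 N along the rail as the nose meets it, less after). It snaps back to 0 behind the tail of a carrier that is home.
- plunger (a joint): Sprung brass plunger of the stop block, pushed in along the rail by the shoe's nose, in m: 0 free, first touched while the shoe still passes the catch; 0.004 to 0.006 with a carrier latched and let go; travel ends at 0.020, and it must not be driven past 0.018. Spring: 2 N at first touch plus 0.9 N per mm (6 to 7 N latched, 11 N at 10 mm, 18 N at 18 mm), besides friction.
- amber_bottle: Amber bottle, 72 mm thick, 190 mm high, behind the rail; origin under its centre. A bystander.
- beaker: Glass beaker, 70 mm wide, 90 mm high, behind the rail; origin under its centre. A bystander.
Mind the look-alikes: they are no part of the job. Leave any brown or pink look-alike of the part that bears blue_carrier_tab alone.

How it is judged (in metres and radians):
On the way:
1. the blue carrier's foot is in the rail near its open end (y of blue_carrier_tab in the frame of rail_mouth between -0.065 and -0.015 m and x of blue_carrier_tab in the frame of rail_mouth between -0.006 and 0.006 m and z of blue_carrier_tab in the frame of rail_mouth between 0.049 and 0.058 m), for 0.1 s.
At the end, for the whole second after the job is handed in: Blue carrier in the rail (tab centre within 6 mm of mid-plane, 49-58 mm over the running surface, 65-160 mm in, aligned within 0.15 rad, tilt < 0.2), itself holding the plunger in > 3 mm, catch within 1.5 mm of rest; white carrier, bottle, beaker within 20 mm of their starts (value of joint plunger above 0.003 m and value of joint catch below 0.0015 m and y of blue_carrier_tab in the frame of rail_mouth between -0.16 and -0.065 m and x of blue_carrier_tab in the frame of rail_mouth between -0.006 and 0.006 m and z of blue_carrier_tab in the frame of rail_mouth between 0.049 and 0.058 m and angle between the y axis of blue_carrier_tab and the y axis of rail_mouth, either way round below 0.15 rad and angle between blue_carrier_tab's own z axis and vertical below 0.2 rad and distance of each of white_carrier_tab, amber_bottle, beaker from where it was at the start of the episode below 0.02 m); the robot touches nothing.
It fails at once if the white carrier was moved more than 30 mm or tipped (distance of white_carrier_tab from where it was at the start of the episode above 0.03 m or angle between white_carrier_tab's own z axis and vertical above 0.5 rad).
It fails at once if the bottle or the beaker was pushed away or knocked over (distance of any of amber_bottle, beaker from where it was at the start of the episode above 0.03 m or angle between any of amber_bottle, beaker's own z axis and vertical above 0.5 rad).
It fails at once if the plunger was driven in all the way (over 18 mm) (value of joint plunger above 0.018 m).
It also fails if it takes over 54 s, if anything falls off the work surface, if the arm or the gripper's body presses on something with over 40 N, if the wrist force passes 120 N, or if a joint passes its speed limit or range.

ROBOT

A 7-joint arm with a two-finger parallel gripper is mounted at the origin on the work surface. World frame = base frame: x ahead of the robot, y to its left, z up, the work surface at z = 0. Lengths are in mm, angles in degrees, forces in N, time in s.
With the tool pointing down it reaches from about 400 to 875 mm from the base axis. Payload 6.5 kg.
Tool frame: the origin (TCP) lies on the centre line of the jaws, within the pads' length; the fingertips stand 19 mm ahead of it and the grasp point (between the pads) is the TCP; z points along the fingers, y is the line along which they close (so a half turn about z gives the same grasp; the last joint's range is limited). The gripper opens to 88 mm and grips with 3 to 60 N. Pads are 18 mm wide; open, the fingers measure 123 mm over their backs; the gripper's body (75 mm by 187 mm) begins 45 mm behind the grasp point.
Start: joints at [67.082, 30.733, -0.252, 88.115, 0.149, 61.152, -4.079], TCP at [212.959, -614.116, 257.716] pointing down, gripper open.
Joint ranges: [-154.64, 154.64], [-21.42, 123.67], [-72.66, 72.17], [13.99, 137.28], [-74.86, 254.86], [10.95, 109.41], [-158.01, 158.01]. Speed limits (degrees/s): [136.94, 136.94, 180, 180, 180, 180, 180].

INTERFACE

Orientations are given as a 3x3 rotation matrix whose columns are the frame's x, y, z axes.
In Python, from plant import robot gives the robot as it stands. The module is installed in compiled form; this text tells all that it offers.
- The arm moves only by the tool send_rows, never from a script. Its argument "series" is a list of rows, each a list of 6 numbers: the shift along the tool's x, y, z in units of 2 cm (1.0 is 2 cm), then the turn, a rotation vector about the tool's x, y, z in units of 0.1 rad (1.0 is 0.1 rad). A call has exactly 8 rows; each row shifts and turns the commanded pose from where the row before left it, along the tool's axes as they then stand; what a row does not reach is not made up. A row lasts 1/8 s, in which the tool goes at most 62.5 mm and 10.7 degrees, less where a joint would pass 70% of its speed; a pose out of reach is approached as far as the arm can. A call with a number of a shift or a turn outside -1 to 1 is refused whole. A call with a gripper value outside its range is refused whole. "fingers" is the opening in per cent of the stroke, from 0 (shut) to 100 (fully open), set as the call begins (left out, the last holds). The fingers move at their own pace and stop on an object; the grip force is fixed at half the most. Time passes only in rows, so rows that do not move let the fingers close, or fill a call up. It gives the time, the measured TCP pose, the force, the opening and the grip force at its end, in the units of the state.
- robot.observe(): the state, without advancing time (a new reading comes with each control period).
- robot.camera(name): name is "scene" or "top"; returns (picture, depth): 384x512x3 uint8, blue, green, red; 384x512 float32, mm along the optical axis (not along the pixel's ray), 0 where there is no reading.
- robot.get_calibration(name): a dict with "vfov" (degrees; the focal length in pixels is half the picture's height over the tangent of half this angle, whatever the lens; pixels are square), "cx", "cy" (the principal point, pixels), "dist" ([k1, k2, p1, p2, k3] as OpenCV has them; the pictures are not rectified), "R" (3x3) and "t" (3): a world point X has camera coordinates R X + t. Camera axes: x right, y down, z forward; pixel columns grow to the right and rows downward; lengths in mm; the calibration is good to about 2 mm. A picture is of the moment at which its call begins. get_calibration takes no time and is no camera call.
- robot.job_done(): hands the job in; it is judged then, once.
The state is a dict: "time": time; "joints": joint angles; "dq": joint speeds; "tau": joint torques, N m; "position": TCP position; "orientation": TCP orientation; "force": force on the tool from outside, world axes, zero at the start; "wrist_torque": the same for the moment, N m; "width": finger opening in mm; "grip_force": force on a finger pad.
Only numpy, scipy, OpenCV 4.12 (cv2) and the standard library are available. Lean on these libraries where they do the work, as an engineer would, in place of code of your own. Each camera call takes 0.05 s, during which the arm holds its last target. There are 200 camera calls.

## Working session

There is one attempt and no reset: what is moved stays moved. The work goes in short steps, Python scripts to look and compute and a tool call to move; the robot and the scene stay as the last step left them, time stands still between calls to the robot, and variables do not carry over. Pictures are saved under pics/ and viewed, at most 10 in all, crops included, and the job is handed in when it is done.

Besides the shell and the picture viewer there is one more tool, called after "Emit:" in YAML: its name, and indented under it one key for each argument. send_rows: Moves the arm, as the interface text tells. Its arguments: {"type":"object","properties":{"series":{"type":"array"},"fingers":{"type":"number"}},"required":["series"]}

```bash
mkdir -p pics; cat > h.py <<'E'
import numpy as np, cv2
from plant import robot
def cal(n):
    c=robot.get_calibration(n); f=192/np.tan(np.radians(c["vfov"])/2)
    K=np.array([[f,0,c["cx"]],[0,f,c["cy"]],[0,0,1]]); return K,np.array(c["dist"]),np.array(c["R"]),np.array(c["t"])
def ray(n,uv):
    K,d,R,t=cal(n); p=cv2.undistortPoints(np.array(uv,float).reshape(-1,1,2),K,d).reshape(-1,2)
    return -R.T@t,(np.c_[p,np.ones(len(p))])@R
def onz(n,uv,z):
    o,d=ray(n,uv); return o+d*((z-o[2])/d[:,2])[:,None]
def pts(n,depth,mask):
    v,u=np.nonzero(mask&(depth>0)); o,d=ray(n,np.c_[u,v]); return o+d*depth[v,u][:,None],np.c_[u,v]
def proj(n,X):
    K,d,R,t=cal(n); return cv2.projectPoints(np.array(X,float).reshape(-1,1,3),cv2.Rodrigues(R)[0],t,K,d)[0].reshape(-1,2)
E
python3 - <<'E'
from h import *
for n in("scene","top"):
    p,d=robot.camera(n); cv2.imwrite(f"pics/{n}0.png",p); np.savez(f"{n}0.npz",p=p,d=d)
    K,di,R,t=cal(n); print(n,K[0,0],-R.T@t,R[2],(d>0).mean())
s=robot.observe(); print(s)
E
```

```text
scene 443.58709268198515 [1362.42348317 -279.04203867 1020.43334669] [-0.61448655  0.33659501 -0.7135195 ] 0.9961344401041666
top 427.38933942754534 [ 445.49783479  162.9957408  1409.56372519] [ 0.10499666 -0.02355393 -0.9941936 ] 0.9959208170572916
{'time': 0.1, 'joints': array([67.08226284, 30.77317477, -0.2506954 , 88.16320618,  0.14950364,
       61.15106418, -4.07924435]), 'dq': array([ 0.05126498, -0.0574883 , -0.03295143, -0.16309099,  0.06580262,
       -0.12528009, -0.0432589 ]), 'tau': array([ 2.20886723e-03, -5.72075200e+01,  9.93570127e-01, -2.52230197e+01,
       -5.62196877e-02,  1.34865922e-02,  2.05225643e-05]), 'position': array([ 212.74417669, -613.66445078,  256.93951285]), 'orientation': array([[ 9.44799001e-01,  3.27649871e-01, -6.40455645e-04],
       [ 3.27650461e-01, -9.44798005e-01,  1.37988993e-03],
       [-1.52980459e-04, -1.51356421e-03, -9.99998843e-01]]), 'force': array([-1.58365757, -0.09421378,  0.87757045]), 'wrist_torque': array([ 0.02159937,  0.03860165, -0.02710404]), 'grip_force': 0.0, 'width': 87.97189164443348}
```

View pics/scene0.png

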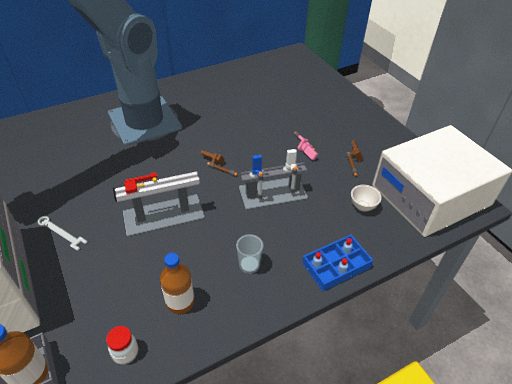

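View pics/top0.png

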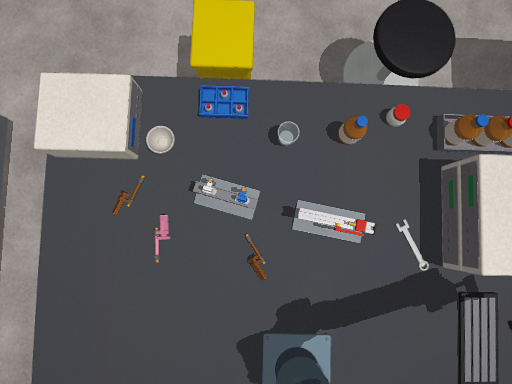

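The scene view shows the stand with a blue tab at (257,163) and a white tab at (291,158). The rail is at (160,187), with the red block toward its left end. In the top view, the stand is at (226,197) with blue at (242,198), the rail at (330,220) and the red block at (363,227).

Candidates in the scene view are blue upright (257,163), white (291,158), brown lying (215,160) and (354,160), and pink (308,148). The blue one standing in the trough fits the description; I'll confirm it in a crop.

```bash
python3 - <<'E'
from h import *
D={n:np.load(n+"0.npz") for n in("scene","top")}
s=D["scene"]["p"];t=D["top"]["p"]
a=cv2.resize(s[140:240,105:315],None,fx=3.8,fy=3.8,interpolation=2)[:300]
a=cv2.resize(s[140:235,110:310],(800,380),interpolation=2); cv2.imwrite("pics/c1.png",a)
b=cv2.resize(t[165:250,185:385],(800,340),interpolation=2); cv2.imwrite("pics/c2.png",b)
for n,(u0,u1,v0,v1) in {"scene":(110,320,130,240),"top":(180,385,165,250)}.items():
    p,d=D[n]["p"],D[n]["d"]; hsv=cv2.cvtColor(p,cv2.COLOR_BGR2HSV); roi=np.zeros(d.shape,bool); roi[v0:v1,u0:u1]=1
    H,S,V=[hsv[...,i].astype(int) for i in range(3)]
    M={"blue":(abs(H-112)<14)&(S>140)&(V>70),"white":(S<40)&(V>170),"red":((H<6)|(H>174))&(S>150)&(V>80),"yellow":(abs(H-28)<7)&(S>120)&(V>100)}
    for k,m in M.items():
        nn,l,st,c=cv2.connectedComponentsWithStats((m&roi).astype(np.uint8))
        for i in range(1,nn):
            if st[i,4]<12: continue
            X,_=pts(n,d,l==i); print(n,k,st[i],c[i].round(1),np.median(X,0).round(1),X.min(0).round(),X.max(0).round())
E
```

```text
scene blue [252 155  10  20 173] [256.2 163.7] [534.6 183.6 142.9] [391. 171.  -2.] [552. 283. 171.]
scene white [287 149  10   5  36] [291.4 150.8] [555.9 288.6 168. ] [404. 277.   3.] [565. 415. 173.]
scene white [283 157  13  14  54] [288.4 165.5] [559.6 277.4 117.7] [546. 268.  98.] [581. 298. 149.]
scene white [157 172  40  11 125] [176.8 176.7] [472.3 -38.  136.4] [459. -93. 124.] [485.  17. 140.]
scene white [139 177  60  15 219] [167.7 184.2] [488.8 -71.8 135.7] [ 370. -150.    1.] [508.  60. 141.]
scene white [144 181  10   4  29] [148.5 182.6] [ 459.1 -115.4  136.4] [ 453. -128.  128.] [ 466. -105.  140.]
scene white [115 187  10   5  32] [119.6 188.7] [ 443.9 -194.   136.8] [ 435. -207.  126.] [ 453. -181.  141.]
scene white [116 192  11   5  38] [120.8 194. ] [ 467.  -196.8  136.4] [ 443. -211.  121.] [ 474. -185.  142.]
scene red [124 172  33  22 262] [136.3 181.9] [ 449.4 -156.7  151. ] [ 293. -183.   -1.] [480. -85. 158.]
scene yellow [152 178   5   4  14] [154.2 179.4] [463.9 -99.6 145.3] [ 317. -104.    2.] [468. -65. 151.]
top blue [237 191  10  12  77] [241.9 197.4] [530.2 187.  149.7] [521. 175. 111.] [555. 202. 173.]
top white [202 182  15  13  87] [209.  188.4] [555.7 286.1 119.9] [544. 268.  91.] [579. 311. 173.]
top white [245 198   5   6  15] [247.3 200.7] [526.3 171.9  99.1] [519. 166.  89.] [535. 178. 102.]
top white [298 208  57  22 537] [324.1 217.7] [481.  -59.5 132.8] [ 449. -178.    5.] [514.  16. 142.]
top white [366 222   9  12  72] [369.3 227.3] [ 456.6 -198.5  133.6] [ 439. -211.  113.] [ 472. -183.  150.]
top red [355 219  12  13 113] [360.2 225. ] [ 461.8 -164.4  151.1] [ 444. -183.  138.] [ 479. -150.  157.]
top red [334 226  30  10  87] [347.5 230.9] [ 443.  -125.5  149.4] [ 432. -175.  134.] [457. -89. 158.]
```

View pics/c1.png

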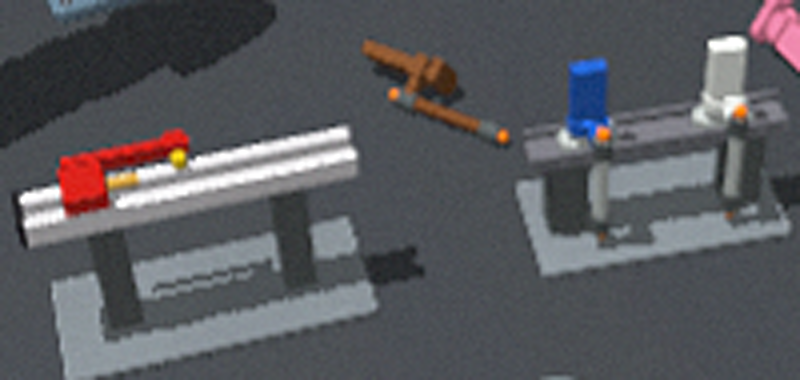

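View pics/c2.png

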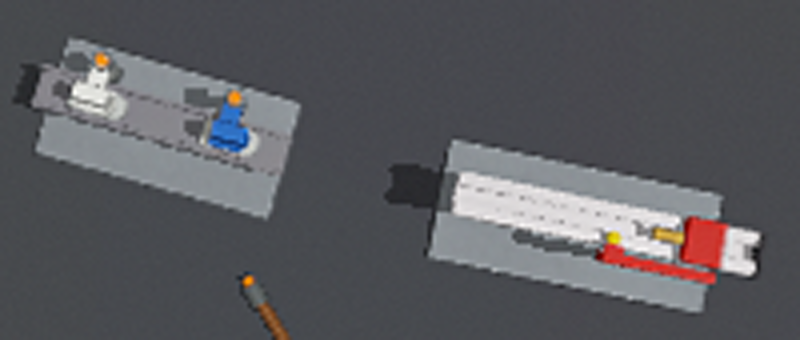

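The crops confirm it: the blue carrier stands in the trough nearest the rail, with its column at +x and its round nose toward −y. The rail's open end is at its left in the top view, and the red catch arm is on the robot (−x) side. Next I'll measure precisely.

```bash
python3 - <<'E'
from h import *
D={n:np.load(n+"0.npz") for n in("scene","top")}
p,d=D["top"]["p"],D["top"]["d"]; g=cv2.cvtColor(p,cv2.COLOR_BGR2GRAY).astype(float)
def fitline(X): 
    vx,vy,x,y=cv2.fitLine(X[:,:2].astype(np.float32),cv2.DIST_HUBER,0,.01,.01).ravel(); s=1 if vy>0 else -1
    return np.array([vx*s,vy*s]),np.array([x,y])
# rail edges in top: subpixel threshold crossing per column
hi=[];lo=[]
for u in range(302,334):
    c=g[196:240,u]; w=np.nonzero(c>160)[0]
    a,b=w[0],w[-1]; 
    th=150
    hi.append((u,196+a-(c[a]-th)/(c[a]-c[a-1]))); lo.append((u,196+b+(c[b]-th)/(c[b]-c[b+1])))
for nm,e in(("far",hi),("near",lo)):
    X=onz("top",e,135); v,c=fitline(X); print(nm,v,np.degrees(np.arctan2(-v[0],v[1])),c, c+v*(0-c[1])/v[1])
    if nm=="far": A=(v,c)
    else: B=(v,c)
v=(A[0]+B[0])/2; v/=np.linalg.norm(v); n=np.array([v[1],-v[0]]); print("width",(A[1]-B[1])@n)
mid=(A[1]+B[1])/2; off=((A[1]@n)+(B[1]@n))/2; print("axis n,off",n,off,"yaw",np.degrees(np.arctan2(-v[0],v[1])))
# mouth: walk along the axis on lip lines
for o in(-11,11):
    s=np.arange(-40,60,.5); P=np.array([[*(n*(off+o)+v*k),135] for k in s]); q=proj("top",P).astype(np.float32)
    prof=cv2.remap(g.astype(np.float32),q[:,0].reshape(1,-1),q[:,1].reshape(1,-1),1).ravel()
    k=np.nonzero(prof>150)[0][-1]; print("mouth along",o,s[k],P[k])
ds=D["scene"]["p"]; gs=cv2.cvtColor(ds,cv2.COLOR_BGR2GRAY).astype(np.float32)
for o in(-11,11):
    q=proj("scene",np.array([[*(n*(off+o)+v*k),135] for k in s])).astype(np.float32)
    prof=cv2.remap(gs,q[:,0].reshape(1,-1),q[:,1].reshape(1,-1),1).ravel(); k=np.nonzero(prof>150)[0]; print("scene mouth",o,s[k[-1]])
# rail cross in scene: profile across at mid
for k in(-20,-50):
    o=np.arange(-30,31,1.); q=proj("scene",np.array([[*(n*(off+a)+v*k),135] for a in o])).astype(np.float32)
    print(k,cv2.remap(gs,q[:,0].reshape(1,-1),q[:,1].reshape(1,-1),1).ravel().astype(int))
# stand + tab
X,_=pts("top",d,np.ones(d.shape,bool)); m=(abs(X[:,2]-94)<10)&(X[:,0]>490)&(X[:,0]<600)&(X[:,1]>110)&(X[:,1]<360)
r=cv2.minAreaRect(X[m][:,:2].astype(np.float32)); print("stand",r,m.sum()); sv,sc=fitline(X[m]); print(sv,np.degrees(np.arctan2(-sv[0],sv[1])),sc)
for nm in D:
    q,dd=D[nm]["p"],D[nm]["d"]; hsv=cv2.cvtColor(q,cv2.COLOR_BGR2HSV).astype(int)
    mk=(abs(hsv[...,0]-112)<14)&(hsv[...,1]>120)&(hsv[...,2]>50); X,uv=pts(nm,dd,mk)
    k=(X[:,2]>125)&(X[:,2]<185)&(X[:,0]>500)&(X[:,0]<580)&(abs(X[:,1]-187)<40)
    t=k&(X[:,2]>158); print(nm,"tab all",k.sum(),np.median(X[k],0),"top",t.sum(),X[t].mean(0),X[t].min(0),X[t].max(0)); 
    print(onz(nm,[uv[t].mean(0)],168), uv[k].min(0),uv[k].max(0))
    if nm=="top": 
        sel=uv[k]; print(p[188:206,234:252,0])
E
```

```text
far [0.17437662 0.98467904] -10.042383 [501.84906  -40.788002] [509.0722   0.    ]
near [0.18002923 0.98366123] -10.371463 [466.06265  -40.764328] [473.52332   0.     ]
width 35.22426
axis n,off [ 0.98417425 -0.17720367] 483.52258 yaw -10.2069235
mouth along -11 59.5 [475.58817404 -25.17436671 135.        ]
mouth along 11 59.5 [497.23999899 -29.07284999 135.        ]
scene mouth -11 59.5
scene mouth 11 59.5
-20 [ 90 113 134 147 153 162 172 174 171 165 161 160 164 165 165 166 174 183
 190 197 188 179 171 164 156 148 141 135 140 147 156 165 179 194 210 223
 233 239 246 252 253 250 248 245 228 202 176 152 138 138 138 138 139 139
 140 140 140 140 139 138 133]
-50 [ 45  46  51  57  62  69  80  94 109 124 137 147 158 172 181 182 184 185
 186 175 166 155 144 134 124 114 104 108 111 116 122 145 168 192 215 225
 233 240 248 247 244 242 240 230 219 208 199 186 172 158 145 142 142 141
 141 141 142 142 143 138 134]
stand ((544.138671875, 241.01849365234375), (200.03094482421875, 33.76996612548828), 75.67214965820312) 562
[0.24326758 0.9699592 ] -14.079474 [542.2411  239.46544]
scene tab all 127 
[... 1133 characters left out ...]
120 139 140 144 145 150]
 [ 84  92 125 118 203 197 194 195 195 194 193 197 222 165 103 123 122 141]
 [ 80 111 126 127 199 205 199 196 195 195 195 198 182 194 185 144 139 141]
 [ 88 168 131 123 103 117 160 207 204 206 199 202 156 173 200 174 143 142]
 [113 197 135 193 197 177 113 115 104 120 163 213 151 193 201 176 143 141]
 [139 138 151 177 138 175 196 198 175 173 132 112 152 197 200 164 142 141]
 [142 140 143 145 138 134 128 177 157 176 176 192 196 201 185 146 140 141]
 [ 80 125 124 124 141 130 126 108 138 159 143 190 184 178 137 139 140 141]
 [144 149  96  98  92  88 125 139 143 132 101 144 146 144 140 140 140 142]
 [149 151 147 146 146 147  94  83 127 124 120 141 131 140 141 141 142 141]]
```

```bash
python3 - <<'E'
from h import *
D={n:np.load(n+"0.npz") for n in("scene","top")}
n=np.array([.98417,-.1772]);v=np.array([.1772,.98417]);off=483.5
o=np.arange(-26,27,2.)
for nm in D:
    g=cv2.cvtColor(D[nm]["p"],cv2.COLOR_BGR2GRAY).astype(np.float32)
    def prof(P):
        q=proj(nm,P).astype(np.float32); return cv2.remap(g,q[:,0].reshape(1,-1),q[:,1].reshape(1,-1),1).ravel().astype(int)
    print(nm)
    for ks in ((15,45),(45,75),(75,92)):
        print(ks,np.mean([prof([[*(n*(off+a)+v*k),135] for a in o]) for k in range(*ks)],0).astype(int))
    s=np.arange(84,124,2.)
    for a in(-11,0,11): print("along",a,prof([[*(n*(off+a)+v*k),135] for k in s]))
    s=np.arange(-150,-110,2.)
    for a in(-11,11): print("far",a,prof([[*(n*(off+a)+v*k),135] for k in s]))
X=np.vstack([pts(nm,D[nm]["d"],np.ones(D[nm]["d"].shape,bool))[0] for nm in["scene"]])
a=X[:,:2]@n-off;k=X[:,:2]@v
m=(abs(a)<14)&(X[:,2]>128)&(X[:,2]<141)&(k>-160)&(k<130); print("scene k",np.percentile(k[m],[0,1,99,100]))
for nm in D:
    X=pts(nm,D[nm]["d"],np.ones(D[nm]["d"].shape,bool))[0];a=X[:,:2]@n-off;k=X[:,:2]@v
    m=(abs(a)<30)&(X[:,2]>128)&(X[:,2]<145)&(k>5)&(k<90); print(nm,"a",np.percentile(a[m],[0,2,50,98,100]),"z",np.median(X[m,2]))
    m=(abs(a)<14)&(X[:,2]>145)&(X[:,2]<162)&(k>-150)&(k<60);print(nm,"block k",np.percentile(k[m],[0,2,50,98,100]))
E
```

```text
scene
(15, 45) [ 74  75  95 145 202 234 244 240 222 194 163 139 132 140 169 204 229 244
 247 240 217 178 145 134 136 138 138]
(45, 75) [ 74  75  97 144 194 226 239 238 221 195 164 140 132 142 168 201 227 242
 247 239 219 181 145 134 136 137 137]
(75, 92) [ 74  74  94 138 188 223 238 236 221 194 163 141 134 147 173 204 229 242
 245 232 206 170 141 135 137 138 138]
along -11 [233 232 232 229 231 233 235 237 236 225 159 107  76  76  77  78  78  79
  78  77]
along 0 [140 147 152 150 149 147 141 142 144 132 100  80  73  77  79  78  79  80
  80  76]
along 11 [245 245 246 244 244 235 239 245 247 237 181 115  78  77  80  79  79  78
  76  78]
far -11 [ 78  77  79  78  79  81  79  81  81  70  38  55 156 243 235 237 239 241
 242 244]
far 11 [ 76  79  79  79  79  78  78  80  80  73  38  49 121 227 238 239 243 240
 233 240]
top
(15, 45) [ 83  83  87 111 146 187 222 225 219 207 198 212 218 219 215 209 206 212
 218 220 214 180 146 141 143 143 143]
(45, 75) [120 117 117 118 131 184 222 221 218 210 207 213 216 218 215 200 193 209
 216 217 212 176 144 140 142 143 144]
(75, 92) [142 141 140 140 146 184
[... 263 characters left out ...]
42  43]
along 11 [216 217 218 217 216 216 217 218 221 224 146 103  85  87  88  89  60  39
  52  58]
far -11 [ 74  75  73  73  73  73  73  73  69  61  50 132 206 222 226 224 223 222
 223 223]
far 11 [ 74  73  72  71  72  73  74  73  71  67  63  80 145 194 223 225 223 221
 220 220]
scene k [-129.86162075 -126.34625905  100.80724039  102.31099105]
scene a [-20.52618096 -18.02671506   5.29256114  15.96478248  18.22032208] z 135.7183523524909
scene block k [-97.26342738 -96.42287746 -77.45512186 -14.44103342 -12.77615635]
top a [-16.45725715 -16.20216176  -6.15026804  15.32920218  15.83248102] z 134.48778077999987
top block k [-128.71584311  -98.59380105  -79.19967409  -14.25381911  -12.88185945]
```

The two views agree on the rail: mouth at k≈103.5, length 230 mm, yaw −10.2°. The blue tab is at about (531.5, 186.5) and the stand yaw is −14.2°. I'll grip across the tab's 12 mm (x) thickness, about 8 mm above its centre so the finger clears the column.

Emit:
send_rows:
  series:
    - [0.88,-1,0,0,0,0]
    - [0.88,-1,0,0,0,0]
    - [0.88,-1,0,0,0,0]
    - [0.88,-1,0,0,0,0]
    - [0.88,-1,0,0,0,0]
    - [0.88,-1,0,0,0,0]
    - [0.88,-1,0,0,0,0]
    - [0.88,-1,0,0,0,0]
  fingers: 50

```text
time: 1.1
position: [293.7, -415.8, 257.4]
orientation: [[0.945, 0.328, -0.0], [0.328, -0.945, 0.0], [-0.0, -0.001, -1.0]]
force: [0.7, -0.3, 1.0]
width: 43.9
grip_force: 0.0
```

Emit:
send_rows:
  series:
    - [0.88,-1,0,0,0,0]
    - [0.88,-1,0,0,0,0]
    - [0.88,-1,0,0,0,0]
    - [0.88,-1,0,0,0,0]
    - [0.88,-1,0,0,0,0]
    - [0.88,-1,0,0,0,0]
    - [0.88,-1,0,0,0,0]
    - [0.88,-1,0,0,0,0]

```text
time: 2.1
position: [374.2, -218.6, 257.5]
orientation: [[0.945, 0.328, -0.0], [0.328, -0.945, 0.0], [-0.0, -0.0, -1.0]]
force: [1.1, -0.1, -0.3]
width: 43.9
grip_force: 0.0
```

Emit:
send_rows:
  series:
    - [0.88,-1,0,0,0,0]
    - [0.88,-1,0,0,0,0]
    - [0.88,-1,0,0,0,0]
    - [0.88,-1,0,0,0,0]
    - [0.88,-1,0,0,0,0]
    - [0.88,-1,0,0,0,0]
    - [0.88,-1,0,0,0,0]
    - [0.88,-1,0,0,0,0]

```text
time: 3.1
position: [454.8, -21.5, 257.5]
orientation: [[0.945, 0.328, -0.001], [0.328, -0.945, -0.0], [-0.001, -0.0, -1.0]]
force: [-0.2, -0.5, 0.2]
width: 44.0
grip_force: 0.0
```

Emit:
send_rows:
  series:
    - [0.88,-0.9,0,0,0,0]
    - [0.88,-0.9,0,0,0,0]
    - [0.88,-0.9,0,0,0,0]
    - [0.8,-0.9,0,0,0,0]
    - [0,0,0,0,0,-1]
    - [0,0,0,0,0,-1]
    - [0,0,0,0,0,-1]
    - [0,0,0,0,0,-1]

```text
time: 4.1
position: [495.9, 68.3, 257.4]
orientation: [[0.74, 0.672, -0.001], [0.672, -0.74, -0.0], [-0.001, -0.0, -1.0]]
force: [0.4, -0.4, -0.1]
width: 44.0
grip_force: 0.0
```

Emit:
send_rows:
  series:
    - [0,0,0,0,0,-1]
    - [0,0,0,0,0,-1]
    - [0,0,0,0,0,-1]
    - [0,0,0,0,0,-1]
    - [0,0,0,0,0,-1]
    - [0,0,0,0,0,-0.88]
    - [0,0,0,0,0,0]
    - [0,0,0,0,0,0]

```text
time: 5.1
position: [496.1, 68.3, 257.6]
orientation: [[0.248, 0.969, -0.0], [0.969, -0.248, -0.0], [-0.0, -0.0, -1.0]]
force: [0.3, 0.1, -0.8]
width: 44.0
grip_force: 0.0
```

Emit:
send_rows:
  series:
    - [0.88,0.04,0,0,0,0]
    - [0.88,0.04,0,0,0,0]
    - [0.88,0.04,0,0,0,0]
    - [0.88,0.04,0,0,0,0]
    - [0.88,0.04,0,0,0,0]
    - [0.88,0.04,0,0,0,0]
    - [0.88,0.01,0,0,0,0]
    - [0,0,0.4,0,0,0]

```text
time: 6.1
position: [531.7, 188.6, 249.9]
orientation: [[0.244, 0.97, 0.001], [0.97, -0.244, 0.001], [0.002, 0.001, -1.0]]
force: [0.5, -0.1, 0.1]
width: 43.9
grip_force: 0.0
```

Emit:
send_rows:
  series:
    - [0,0,0.9,0,0,0]
    - [0,0,0.9,0,0,0]
    - [0,0,0.9,0,0,0]
    - [0,0,0.6,0,0,0]
    - [0,0,0.6,0,0,0]
    - [0,0,0.6,0,0,0]
    - [0,0,0.43,0,0,0]
    - [0,0,0,0,0,0]

```text
time: 7.1
position: [531.1, 186.4, 150.5]
orientation: [[0.246, 0.969, -0.001], [0.969, -0.246, -0.0], [-0.001, -0.001, -1.0]]
force: [-0.3, -0.0, -0.2]
width: 44.3
grip_force: 0.0
```

```bash
python3 - <<'E'
from h import *
s=robot.observe();print(s["position"],s["force"])
o=[]
for n,c in(("scene",(257,163)),("top",(242,198))):
    p,d=robot.camera(n); u,v=c; o.append(cv2.resize(p[v-35:v+35,u-45:u+45],(400,311),interpolation=2))
cv2.imwrite("pics/g1.png",np.hstack(o))
E
```

```text
[531.06302626 186.42415024 150.50509241] [-0.26720559 -0.04911271 -0.23943593]
```

View pics/g1.png

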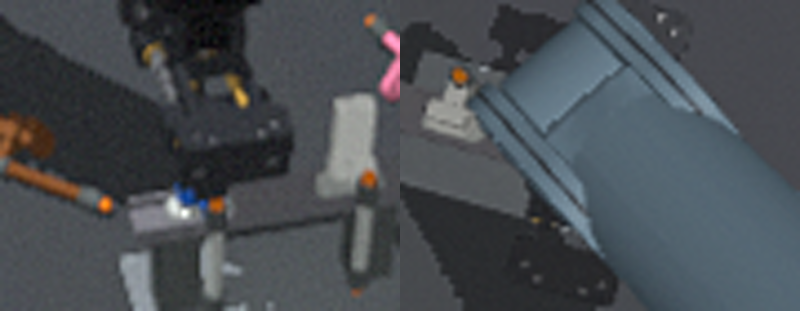

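The fingers straddle the blue tab at (185,195 in the left half), above its column head, and the white carrier is clear. Closing now.

Emit:
send_rows:
  series:
    - [0,0,0,0,0,0]
    - [0,0,0,0,0,0]
    - [0,0,0,0,0,0]
    - [0,0,0,0,0,0]
    - [0,0,0,0,0,0]
    - [0,0,0,0,0,0]
    - [0,0,0,0,0,0]
    - [0,0,0,0,0,0]
  fingers: 0

```text
time: 8.2
position: [531.3, 186.5, 151.2]
orientation: [[0.246, 0.969, -0.0], [0.969, -0.246, -0.0], [-0.0, -0.0, -1.0]]
force: [-0.0, -0.5, 2.0]
width: 11.4
grip_force: 29.9
```

Gripped at 11.4 mm. Next: lift, move toward the rail mouth, and turn to the rail's yaw.

Emit:
send_rows:
  series:
    - [0,0,-0.2,0,0,0]
    - [0,0,-0.4,0,0,0]
    - [0,0,-0.5,0,0,0]
    - [0,0,-0.48,0,0,0]
    - [-0.5,0.02,0,0,0,0]
    - [-0.8,0.02,0,0,0,0]
    - [-0.9,0.02,0,0,0,0]
    - [-0.9,0.02,0,0,0,0]

```text
time: 9.2
position: [517.1, 124.1, 182.4]
orientation: [[0.247, 0.969, -0.001], [0.969, -0.247, -0.001], [-0.001, -0.001, -1.0]]
force: [-1.4, 0.9, -2.1]
width: 11.9
grip_force: 29.9
```

Emit:
send_rows:
  series:
    - [-0.9,0.02,0,0,0,0]
    - [-0.9,0,0,0,0,0]
    - [-0.8,0,0,0,0,0]
    - [-0.5,0,0,0,0,-0.2]
    - [-0.27,0,0,0,0,-0.3]
    - [0,0,0,0,0,-0.2]
    - [0,0,0,0,0,0]
    - [0,0,0,0,0,0]

```text
time: 10.2
position: [501.6, 61.2, 182.7]
orientation: [[0.177, 0.984, 0.0], [0.984, -0.177, 0.0], [0.0, 0.0, -1.0]]
force: [0.2, 0.0, -1.7]
width: 11.9
grip_force: 29.9
```

```bash
python3 - <<'E'
from h import *
s=robot.observe();print(s["time"],s["position"],s["orientation"],s["force"],s["width"])
n=np.array([.98417,-.1772]);v=np.array([.1772,.98417]); P=s["position"][:2]; print("off,k",P@n,P@v)
o=[]
for nm in("scene","top"):
    p,d=robot.camera(nm); np.savez(nm+"1.npz",p=p,d=d)
    u,w=proj(nm,[[495,40,135]])[0].astype(int); o.append(cv2.resize(p[w-35:w+35,u-45:u+45],(400,311),interpolation=2)); print(u,w)
cv2.imwrite("pics/m1.png",np.hstack(o))
E
```

```text
10.2 [501.59816185  61.17830516 182.72032467] [[ 1.77370868e-01  9.84144080e-01  6.50389888e-05]
 [ 9.84144015e-01 -1.77370880e-01  3.59211781e-04]
 [ 3.65052171e-04  2.94026217e-07 -9.99999933e-01]] [ 0.16619012  0.04070489 -1.66463922] 11.8935038238612
off,k 482.81706727701453 149.093046871228
205 173
290 211
```

View pics/m1.png

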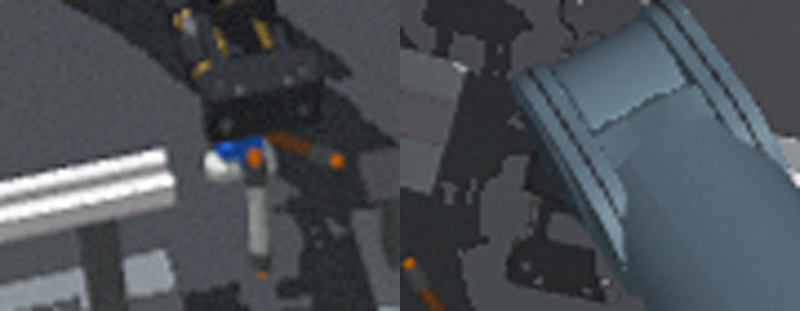

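The carrier hangs upright, with its nose about 23 mm short of the mouth. Advancing slowly and watching the force.

Emit:
send_rows:
  series:
    - [-0.3,0,0,0,0,0]
    - [-0.3,0,0,0,0,0]
    - [-0.2,0,0,0,0,0]
    - [-0.2,0,0,0,0,0]
    - [-0.15,0,0,0,0,0]
    - [-0.15,0,0,0,0,0]
    - [-0.1,0,0,0,0,0]
    - [0,0,0,0,0,0]

```text
time: 11.3
position: [496.5, 32.9, 182.7]
orientation: [[0.178, 0.984, -0.0], [0.984, -0.178, -0.0], [-0.0, -0.0, -1.0]]
force: [0.3, 0.2, -2.5]
width: 11.4
grip_force: 29.9
```

Emit:
send_rows:
  series:
    - [-0.1,0,0,0,0,0]
    - [-0.1,0,0,0,0,0]
    - [-0.1,0,0,0,0,0]
    - [-0.1,0,0,0,0,0]
    - [-0.05,0,0,0,0,0]
    - [0,0,0,0,0,0]
    - [0,0,0,0,0,0]
    - [0,0,0,0,0,0]

```text
time: 12.3
position: [495.0, 24.3, 182.7]
orientation: [[0.178, 0.984, -0.0], [0.984, -0.178, 0.0], [0.0, -0.0, -1.0]]
force: [-0.5, -0.5, -2.3]
width: 11.8
grip_force: 29.9
```

No contact force, with the nose about 14 mm inside the mouth. The catch is about 119 mm in, so home is about 137 mm in. Sliding on.

Emit:
send_rows:
  series:
    - [-0.15,0,0,0,0,0]
    - [-0.2,0,0,0,0,0]
    - [-0.25,0,0,0,0,0]
    - [-0.25,0,0,0,0,0]
    - [-0.25,0,0,0,0,0]
    - [-0.25,0,0,0,0,0]
    - [-0.25,0,0,0,0,0]
    - [-0.2,0,0,0,0,0]

```text
time: 13.3
position: [488.5, -11.6, 182.7]
orientation: [[0.178, 0.984, -0.0], [0.984, -0.178, -0.0], [-0.0, -0.0, -1.0]]
force: [0.4, -0.3, -1.7]
width: 11.9
grip_force: 29.9
```

```bash
python3 - <<'E'
from h import *
s=robot.observe();P=s["position"];print(s["time"],P,s["force"],s["wrist_torque"],s["width"],"k",P[0]*.1772+P[1]*.98417)
o=[]
p,d=robot.camera("scene")
u,w=proj("scene",[[485,0,145]])[0].astype(int); cv2.imwrite("pics/m2.png",cv2.resize(p[w-40:w+40,u-60:u+50],(770,560),interpolation=2)); print(u,w)
E
```

```text
13.3 [488.47378098 -11.58592094 182.70687775] [ 0.40260828 -0.31242504 -1.73802531] [-0.06385106 -0.05733265  0.02427273] 11.865911307606094 k 75.15503817768291
190 172
```

View pics/m2.png

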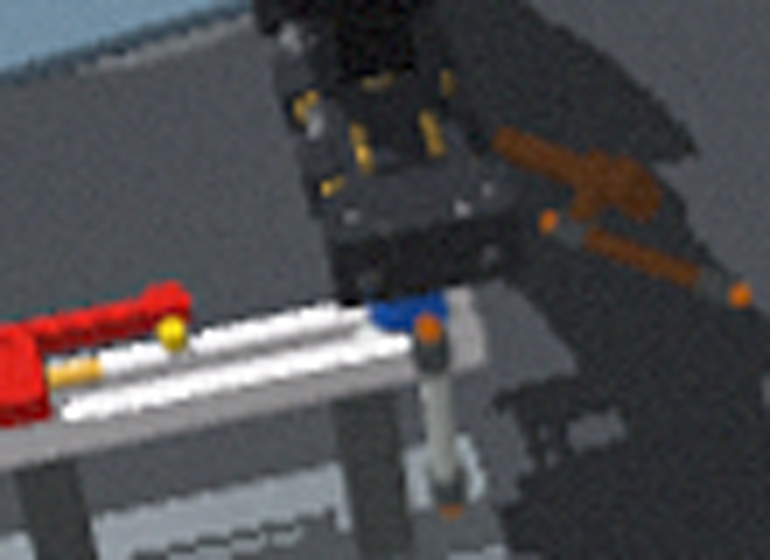

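It's in the rail: the shoe rides on the lips behind the blue tab, with the yellow roller ahead at (172,333) and the brass plunger at (75,372). Sliding up to the catch.

Emit:
send_rows:
  series:
    - [-0.3,0,0,0,0,0]
    - [-0.4,0,0,0,0,0]
    - [-0.5,0,0,0,0,0]
    - [-0.5,0,0,0,0,0]
    - [-0.5,0,0,0,0,0]
    - [-0.4,0,0,0,0,0]
    - [-0.3,0,0,0,0,0]
    - [-0.1,0,0,0,0,0]

```text
time: 14.35
position: [477.8, -70.6, 182.7]
orientation: [[0.178, 0.984, -0.0], [0.984, -0.178, 0.0], [0.0, -0.0, -1.0]]
force: [0.8, 0.6, -2.7]
width: 11.6
grip_force: 29.9
```

Emit:
send_rows:
  series:
    - [-0.1,0,0,0,0,0]
    - [-0.1,0,0,0,0,0]
    - [-0.1,0,0,0,0,0]
    - [-0.1,0,0,0,0,0]
    - [-0.1,0,0,0,0,0]
    - [0,0,0,0,0,0]
    - [0,0,0,0,0,0]
    - [0,0,0,0,0,0]

```text
time: 15.35
position: [476.1, -80.0, 182.7]
orientation: [[0.178, 0.984, 0.0], [0.984, -0.178, 0.0], [0.0, 0.0, -1.0]]
force: [0.1, -0.5, -2.7]
width: 11.6
grip_force: 29.9
```

Emit:
send_rows:
  series:
    - [-0.1,0,0,0,0,0]
    - [-0.1,0,0,0,0,0]
    - [-0.1,0,0,0,0,0]
    - [-0.1,0,0,0,0,0]
    - [0,0,0,0,0,0]
    - [0,0,0,0,0,0]
    - [0,0,0,0,0,0]
    - [0,0,0,0,0,0]

```text
time: 16.35
position: [475.2, -87.8, 182.9]
orientation: [[0.178, 0.984, 0.001], [0.984, -0.178, 0.0], [0.0, 0.001, -1.0]]
force: [3.2, 1.4, -3.1]
width: 11.9
grip_force: 29.9
```

Emit:
send_rows:
  series:
    - [-0.1,0,0,0,0,0]
    - [-0.1,0,0,0,0,0]
    - [-0.1,0,0,0,0,0]
    - [-0.1,0,0,0,0,0]
    - [0,0,0,0,0,0]
    - [0,0,0,0,0,0]
    - [0,0,0,0,0,0]
    - [0,0,0,0,0,0]

```text
time: 17.35
position: [474.4, -96.1, 183.2]
orientation: [[0.178, 0.984, 0.003], [0.984, -0.178, -0.0], [0.0, 0.003, -1.0]]
force: [5.2, 1.1, -1.5]
width: 11.7
grip_force: 29.9
```

Emit:
send_rows:
  series:
    - [-0.1,0,0,0,0,0]
    - [-0.1,0,0,0,0,0]
    - [-0.1,0,0,0,0,0]
    - [-0.1,0,0,0,0,0]
    - [0,0,0,0,0,0]
    - [0,0,0,0,0,0]
    - [0,0,0,0,0,0]
    - [0,0,0,0,0,0]

```text
time: 18.35
position: [472.9, -104.3, 183.2]
orientation: [[0.178, 0.984, 0.003], [0.984, -0.178, -0.001], [-0.0, 0.003, -1.0]]
force: [4.7, -0.5, -3.3]
width: 11.6
grip_force: 29.9
```

The catch roller is pressing sideways with about 5 N. Continuing in small steps.

Emit:
send_rows:
  series:
    - [-0.1,0,0,0,0,0]
    - [-0.1,0,0,0,0,0]
    - [-0.1,0,0,0,0,0]
    - [-0.1,0,0,0,0,0]
    - [0,0,0,0,0,0]
    - [0,0,0,0,0,0]
    - [0,0,0,0,0,0]
    - [0,0,0,0,0,0]

```text
time: 19.35
position: [471.5, -112.2, 183.2]
orientation: [[0.179, 0.984, 0.003], [0.984, -0.179, -0.001], [-0.0, 0.003, -1.0]]
force: [4.3, -0.8, -2.5]
width: 11.7
grip_force: 29.9
```

Emit:
send_rows:
  series:
    - [-0.1,0,0,0,0,0]
    - [-0.1,0,0,0,0,0]
    - [0,0,0,0,0,0]
    - [0,0,0,0,0,0]
    - [0,0,0,0,0,0]
    - [0,0,0,0,0,0]
    - [0,0,0,0,0,0]
    - [0,0,0,0,0,0]

```text
time: 20.35
position: [470.8, -116.2, 183.2]
orientation: [[0.179, 0.984, 0.003], [0.984, -0.179, -0.001], [-0.0, 0.003, -1.0]]
force: [4.2, -0.4, -2.4]
width: 12.1
grip_force: 29.9
```

Emit:
send_rows:
  series:
    - [-0.1,0,0,0,0,0]
    - [-0.1,0,0,0,0,0]
    - [0,0,0,0,0,0]
    - [0,0,0,0,0,0]
    - [0,0,0,0,0,0]
    - [0,0,0,0,0,0]
    - [0,0,0,0,0,0]
    - [0,0,0,0,0,0]

```text
time: 21.35
position: [470.2, -119.5, 183.2]
orientation: [[0.178, 0.984, 0.003], [0.984, -0.178, -0.0], [0.0, 0.003, -1.0]]
force: [5.1, 1.5, -2.3]
width: 12.1
grip_force: 29.9
```

Emit:
send_rows:
  series:
    - [-0.1,0,0,0,0,0]
    - [-0.05,0,0,0,0,0]
    - [0,0,0,0,0,0]
    - [0,0,0,0,0,0]
    - [0,0,0,0,0,0]
    - [0,0,0,0,0,0]
    - [0,0,0,0,0,0]
    - [0,0,0,0,0,0]

```text
time: 22.35
position: [469.6, -122.0, 183.3]
orientation: [[0.177, 0.984, 0.003], [0.984, -0.177, 0.0], [0.001, 0.002, -1.0]]
force: [5.6, 2.5, -1.8]
width: 11.8
grip_force: 29.9
```

Emit:
send_rows:
  series:
    - [-0.1,0,0,0,0,0]
    - [-0.05,0,0,0,0,0]
    - [0,0,0,0,0,0]
    - [0,0,0,0,0,0]
    - [0,0,0,0,0,0]
    - [0,0,0,0,0,0]
    - [0,0,0,0,0,0]
    - [0,0,0,0,0,0]

```text
time: 23.35
position: [469.3, -123.2, 183.3]
orientation: [[0.176, 0.984, 0.003], [0.984, -0.176, 0.002], [0.003, 0.002, -1.0]]
force: [5.5, 6.6, -0.5]
width: 11.7
grip_force: 29.9
```

Emit:
send_rows:
  series:
    - [-0.1,0,0,0,0,0]
    - [-0.05,0,0,0,0,0]
    - [0,0,0,0,0,0]
    - [0,0,0,0,0,0]
    - [0,0,0,0,0,0]
    - [0,0,0,0,0,0]
    - [0,0,0,0,0,0]
    - [0,0,0,0,0,0]

```text
time: 24.35
position: [469.0, -125.5, 183.4]
orientation: [[0.176, 0.984, 0.003], [0.984, -0.176, 0.003], [0.004, 0.003, -1.0]]
force: [4.5, 8.3, 0.7]
width: 12.0
grip_force: 29.9
```

```bash
python3 - <<'E'
from h import *
s=robot.observe();P=s["position"];print(s["time"],P,s["force"],"k",P[0]*.1772+P[1]*.98417)
p,d=robot.camera("scene")
u,w=proj("scene",[[465,-125,145]])[0].astype(int); cv2.imwrite("pics/m3.png",cv2.resize(p[w-25:w+25,u-35:u+45],(800,500),interpolation=2)); print(u,w)
E
```

```text
24.35 [ 468.9696165  -125.46543023  183.35371455] [4.46340259 8.26914669 0.66104032] k -40.37789642809216
145 182
```

View pics/m3.png

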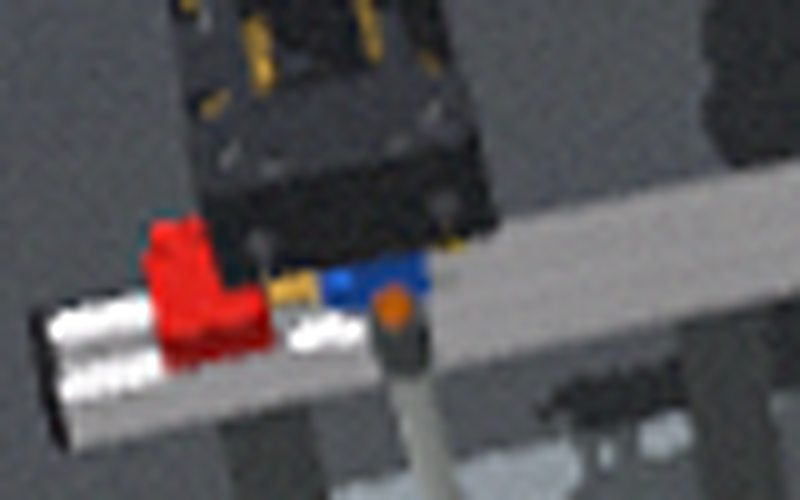

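The plunger (295,290) is in contact with the shoe, and the roller (450,242) is now at the shoe's tail. The sideways force is falling, so a little further.

Emit:
send_rows:
  series:
    - [-0.1,0,0,0,0,0]
    - [-0.05,0,0,0,0,0]
    - [0,0,0,0,0,0]
    - [0,0,0,0,0,0]
    - [0,0,0,0,0,0]
    - [0,0,0,0,0,0]
    - [0,0,0,0,0,0]
    - [0,0,0,0,0,0]

```text
time: 25.4
position: [468.6, -127.7, 183.4]
orientation: [[0.175, 0.985, 0.003], [0.985, -0.175, 0.004], [0.005, 0.003, -1.0]]
force: [4.7, 9.7, 0.3]
width: 11.8
grip_force: 29.9
```

Emit:
send_rows:
  series:
    - [-0.1,0,0,0,0,0]
    - [-0.05,0,0,0,0,0]
    - [0,0,0,0,0,0]
    - [0,0,0,0,0,0]
    - [0,0,0,0,0,0]
    - [0,0,0,0,0,0]
    - [0,0,0,0,0,0]
    - [0,0,0,0,0,0]

```text
time: 26.4
position: [468.1, -130.0, 183.5]
orientation: [[0.175, 0.985, 0.003], [0.985, -0.175, 0.005], [0.005, 0.003, -1.0]]
force: [6.0, 12.1, 2.0]
width: 11.6
grip_force: 30.0
```

```bash
python3 - <<'E'
from h import *
s=robot.observe();P=s["position"];F=s["force"];print(s["time"],P,F,s["wrist_torque"],"k",P[0]*.1772+P[1]*.98417,"off",P[0]*.98417-P[1]*.1772,F[0]*.984-F[1]*.177)
p,d=robot.camera("scene")
cv2.imwrite("pics/m4.png",cv2.resize(p[157:207,110:190],(800,500),interpolation=2))
E
```

```text
26.4 [ 468.13148693 -130.00789709  183.45985358] [ 5.96603067 12.05672392  1.95194667] [ 2.83585214 -1.17908332  0.01385531] k -44.99697259161111 off 483.75836485077696 3.73653404893327
```

View pics/m4.png

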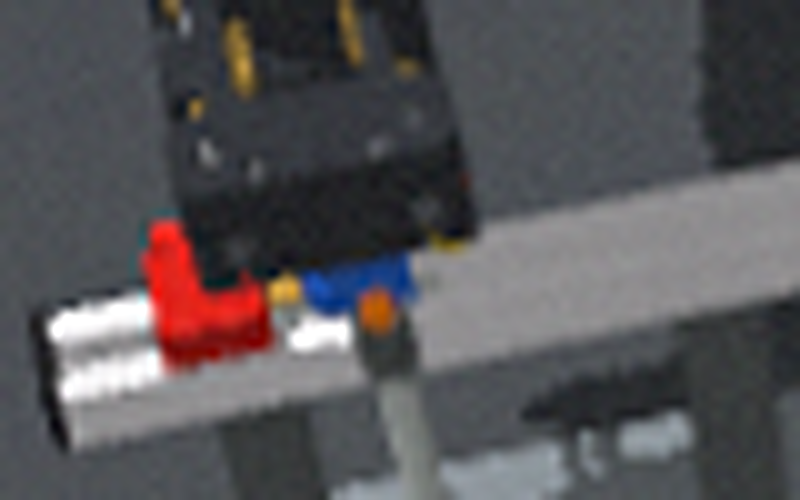

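The roller (445,240) stands clear behind the tail, and the plunger is pressed to about 10 mm. Easing back to see whether the catch holds.

Emit:
send_rows:
  series:
    - [0.1,0,0,0,0,0]
    - [0.1,0,0,0,0,0]
    - [0.1,0,0,0,0,0]
    - [0,0,0.05,0,0,0]
    - [0,0,0,0,0,0]
    - [0,0,0,0,0,0]
    - [0,0,0,0,0,0]
    - [0,0,0,0,0,0]

```text
time: 27.45
position: [468.7, -125.5, 182.4]
orientation: [[0.176, 0.984, 0.003], [0.984, -0.176, 0.003], [0.003, 0.002, -1.0]]
force: [4.2, 8.7, 2.1]
width: 11.5
grip_force: 30.0
```

Emit:
send_rows:
  series:
    - [0.1,0,0,0,0,0]
    - [0.05,0,0,0,0,0]
    - [0,0,0,0,0,0]
    - [0,0,0,0,0,0]
    - [0,0,0,0,0,0]
    - [0,0,0,0,0,0]
    - [0,0,0,0,0,0]
    - [0,0,0,0,0,0]

```text
time: 28.45
position: [469.1, -123.3, 182.3]
orientation: [[0.176, 0.984, 0.002], [0.984, -0.176, 0.002], [0.003, 0.002, -1.0]]
force: [4.4, 6.8, 0.6]
width: 11.7
grip_force: 30.0
```

Emit:
send_rows:
  series:
    - [0.1,0,0,0,0,0]
    - [0.05,0,0,0,0,0]
    - [0,0,0,0,0,0]
    - [0,0,0,0,0,0]
    - [0,0,0,0,0,0]
    - [0,0,0,0,0,0]
    - [0,0,0,0,0,0]
    - [0,0,0,0,0,0]

```text
time: 29.45
position: [469.1, -122.4, 182.1]
orientation: [[0.178, 0.984, 0.002], [0.984, -0.178, 0.0], [0.0, 0.001, -1.0]]
force: [3.0, 3.5, 3.7]
width: 11.8
grip_force: 30.0
```

```bash
python3 - <<'E'
from h import *
s=robot.observe();P=s["position"];F=s["force"];print(s["time"],P,F,s["wrist_torque"],"k",P[0]*.1772+P[1]*.98417,"off",P[0]*.98417-P[1]*.1772,F[0]*.984-F[1]*.177,F[0]*.177+F[1]*.984)
E
```

```text
29.45 [ 469.13351348 -122.36301079  182.0901959 ] [3.04643115 3.460588   3.69144699] [ 0.53664349 -1.10228328  0.03446058] k -37.295545745509244 off 483.38985547032445 2.3851641743479686 3.9444369068950023
```

Emit:
send_rows:
  series:
    - [0.1,0,0,0,0,0]
    - [0.05,0,0,0,0,0]
    - [0,0,0,0,0,0]
    - [0,0,0,0,0,0]
    - [0,0,0,0,0,0]
    - [0,0,0,0,0,0]
    - [0,0,0,0,0,0]
    - [0,0,0,0,0,0]

```text
time: 30.45
position: [469.2, -121.7, 182.0]
orientation: [[0.18, 0.984, 0.001], [0.984, -0.18, -0.003], [-0.003, 0.001, -1.0]]
force: [4.4, -3.9, 2.3]
width: 11.6
grip_force: 30.0
```

```bash
python3 - <<'E'
from h import *
s=robot.observe();P=s["position"];F=s["force"];print(s["time"],P,F,s["wrist_torque"],"k",P[0]*.1772+P[1]*.98417,"off",P[0]*.98417-P[1]*.1772,F[0]*.984-F[1]*.177,F[0]*.177+F[1]*.984)
E
```

```text
30.45 [ 469.2451707  -121.65771981  182.00921339] [ 4.35961271 -3.91305297  2.32657029] [-1.00357136 -1.04088223  0.08009688] k -36.581633860520554 off 483.3747675936649 4.982469285678883 -3.0787926675235986
```

It is pulling 3 N backward and held in place, so the catch has latched. Centring the force, then releasing.

Emit:
send_rows:
  series:
    - [-0.08,0,0,0,0,0]
    - [0,0,0,0,0,0]
    - [0,0,0,0,0,0]
    - [0,0,0,0,0,0]
    - [0,0,0,0,0,0]
    - [0,0,0,0,0,0]
    - [0,0,0,0,0,0]
    - [0,0,0,0,0,0]

```text
time: 31.45
position: [469.2, -121.9, 182.0]
orientation: [[0.179, 0.984, 0.001], [0.984, -0.179, -0.001], [-0.001, 0.001, -1.0]]
force: [5.6, -1.1, 2.9]
width: 11.7
grip_force: 30.0
```

Emit:
send_rows:
  series:
    - [0,0,0,0,0,0]
    - [0,0,0,0,0,0]
    - [0,0,0,0,0,0]
    - [0,0,0,0,0,0]
    - [0,0,0,0,0,0]
    - [0,0,0,0,0,0]
    - [0,0,0,0,0,0]
    - [0,0,0,0,0,0]
  fingers: 45

```text
time: 32.45
position: [468.7, -121.1, 181.7]
orientation: [[0.178, 0.984, 0.0], [0.984, -0.178, -0.0], [-0.0, 0.0, -1.0]]
force: [-0.5, 0.9, 0.1]
width: 39.6
grip_force: 0.0
```

Emit:
send_rows:
  series:
    - [0,0,-0.3,0,0,0]
    - [0,0,-0.6,0,0,0]
    - [0,0,-0.9,0,0,0]
    - [0,0,-0.9,0,0,0]
    - [0,0,-0.9,0,0,0]
    - [0,0,-0.9,0,0,0]
    - [0.9,0,-0.9,0,0,0]
    - [0.9,0,-0.9,0,0,0]

```text
time: 33.45
position: [475.2, -85.2, 309.2]
orientation: [[0.178, 0.984, 0.001], [0.984, -0.178, -0.0], [-0.0, 0.001, -1.0]]
force: [-0.3, 0.6, 0.4]
width: 39.8
grip_force: 0.0
```

Emit:
send_rows:
  series:
    - [1,0,0,0,0,0]
    - [1,0,0,0,0,0]
    - [1,0,0,0,0,0]
    - [1,0,0,0,0,0]
    - [1,0,0,0,0,0]
    - [1,0,0,0,0,0]
    - [1,0,0,0,0,0]
    - [1,0,0,0,0,0]

```text
time: 34.45
position: [503.7, 72.5, 308.6]
orientation: [[0.178, 0.984, 0.001], [0.984, -0.178, -0.0], [0.0, 0.001, -1.0]]
force: [0.2, 0.8, 0.0]
width: 39.5
grip_force: 0.0
```

```bash
python3 - <<'E'
from h import *
s=robot.observe();print(s["time"],s["position"],s["force"])
p,d=robot.camera("scene"); q,e=robot.camera("top")
cv2.imwrite("pics/f1.png",np.hstack([cv2.resize(p[157:207,110:190],(400,250),interpolation=2),cv2.resize(q[200:250,300:380],(400,250),interpolation=2)]))
E
```

```text
34.45 [503.69091248  72.52708712 308.62775086] [1.87869186e-01 7.58501537e-01 6.22990036e-04]
```

View pics/f1.png

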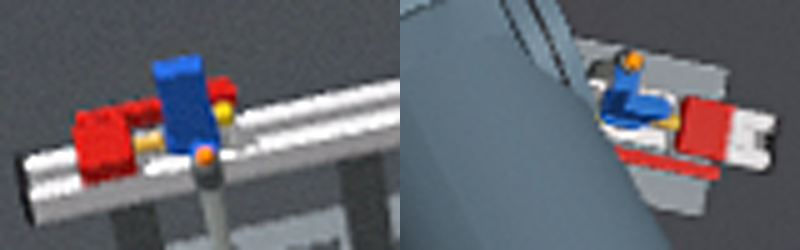

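The carrier stands in the rail with the roller directly behind it at (222,113) and the plunger partly pressed. I'll check the roller position, the tilt and the plunger length numerically.

```bash
python3 - <<'E'
from h import *
n=np.array([.98417,-.1772]);v=np.array([.1772,.98417])
p1,d1=robot.camera("scene"); z=np.load("scene0.npz")
def ym(p):
    h=cv2.cvtColor(p,cv2.COLOR_BGR2HSV).astype(int); m=(abs(h[...,0]-28)<6)&(h[...,1]>200)&(h[...,2]>90); m[:170]=0;m[186:]=0;m[:,:148]=0;m[:,162:]=0
    y,x=np.nonzero(m); return x.mean(),y.mean(),len(x)
print("roller",ym(z["p"]),ym(p1))
h=cv2.cvtColor(p1,cv2.COLOR_BGR2HSV).astype(int)
m=(abs(h[...,0]-112)<14)&(h[...,1]>140)&(h[...,2]>60); m[:160]=0;m[195:]=0;m[:,:130]=0;m[:,160:]=0
vs=np.nonzero(m.any(1))[0]; mid=[(r,np.nonzero(m[r])[0].mean(),m[r].sum()) for r in vs]; print(mid)
for zz in(173,198):
  for y in (-139,-141):
    print(zz,proj("scene",[[*(n*(483+6)+v*(103.5+y)),zz]]))
X,_=pts("scene",d1,m); k=(X[:,2]>150)&(X[:,2]<205); X=X[k]
print(np.median(X,0),X[:,2].max()); A=np.c_[X[:,2]-175,np.ones(len(X))]; print("slope k/z",np.linalg.lstsq(A,X[:,:2]@v,rcond=None)[0],"n/z",np.linalg.lstsq(A,X[:,:2]@n,rcond=None)[0])
E
```

```text
roller (np.float64(154.0909090909091), np.float64(179.36363636363637), 11) (np.float64(154.33333333333334), np.float64(179.33333333333334), 9)
[(np.int64(168), np.float64(147.0), np.int64(5)), (np.int64(169), np.float64(145.5), np.int64(10)), (np.int64(170), np.float64(145.0), np.int64(11)), (np.int64(171), np.float64(145.5), np.int64(10)), (np.int64(172), np.float64(145.5), np.int64(10)), (np.int64(173), np.float64(145.5), np.int64(10)), (np.int64(174), np.float64(145.5), np.int64(10)), (np.int64(175), np.float64(145.5), np.int64(10)), (np.int64(176), np.float64(146.0), np.int64(9)), (np.int64(177), np.float64(147.0), np.int64(9)), (np.int64(178), np.float64(147.0), np.int64(9)), (np.int64(179), np.float64(147.0), np.int64(9)), (np.int64(180), np.float64(147.5), np.int64(10)), (np.int64(181), np.float64(147.5), np.int64(10)), (np.int64(182), np.float64(147.5), np.int64(10)), (np.int64(183), np.float64(148.0), np.int64(11)), (np.int64(184), np.float64(148.0), np.int64(11)), (np.int64(185), np.float64(148.0), np.int64(11)), (np.int64(186), np.float64(147.16666666666666), np.int64(6)), (np.int64(187), np.float64(146.0), np.int64(5))]
173 [[146.47665079 177.43777946]]
173 [[145.73143477 177.59057836]]
198 [[144.97708671 170.75767784]]
198 [[144.21999771 170.91012468]]
[ 475.6283686  -121.16697049  179.16658973] 202.59984105908973
slope k/z [-1.31223619e-02 -3.50002986e+01] n/z [-2.55780356e-02  4.89194149e+02]
```

The roller is back at rest (within 0.3 px), the tilt is under 0.03 rad, and the tab is about 138 mm in. Handing in.

```bash
python3 -c "
from plant import robot
print(robot.job_done())"
```

```text
the job is handed in; nothing more can be done
None
```

The blue carrier is latched home in the rail, about 138 mm in: the catch is back at rest behind it, the plunger is held in by roughly 5 mm (estimated by eye from the image), the gripper is clear, and the job was handed in at about 35 s with no verdict returned.

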